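Clamp the reagent bottle with the knob under the stand

TASK

Stand the small capped glass bottle upright in the clamp on top of the raised stand, between the flat jaw and the V-shaped stop, and let go of it. Then turn the wing knob under the stand's platform until the jaw holds the bottle snugly against the stop: firmly enough that it stays put, but gently, because it is glass and must not be squeezed hard. Leave it standing clamped, work the jaw only through the knob, and do not disturb the other containers on the bench.

Things in the scene. Friction and masses are not known exactly. Their poses are not given: they have to be found in the camera images.
- bottle_mid (a point): Capped glass bottle, loose, about 180 g (not exact), standing on the bench: body 40 mm in diameter up to 70 mm, then a shoulder and a cap 29 mm in diameter; 100 mm tall in all. The point is on its axis, half-way up (50 mm above its foot); z is up along its axis.
- stand: Raised clamp stand, fixed. Origin on the bench, z up. In its frame (mm): platform x -110 to 110, y -75 to 110, top at z 115, underside z 103; pedestal x -65 to 65, y 45 to 105; base 14 high, x -100 to 100, y -15 to 115; so it is open below towards -y. On top, along x at y = 20, are the jaw (towards -x) and the V stop (towards +x).
- seat (a point): Point on the platform's top between open jaw and stop (stand frame x 0, y 20, z 115 mm), axes as the stand's. Stand the bottle's foot here, within 5 mm along x and 8 mm along y. The jaw then pushes it along +x into the stop.
- slot (a point): Middle of the V stop's setting range, 11.5 mm beyond seat along +x (axes as the stand's). The steel stop, 22 mm high, is a 90-degree V open to -x, arms out to 34 mm either side. The last user slid it along its slot: when home in it, the bottle's axis lies up to 7 mm either side of this point along x. Where is not measured: it must be felt.
- jaw: Steel jaw with sprung rubber pad, 21 mm high, 38 mm wide, sliding along the stand's +x, 20 mm per rad of the knob. Origin: middle of the unpressed pad's front face, on the platform's top; stand frame x -31, y 20 mm at knob 0. The pad yields about 1 mm per 10 N. Snug is a pressure of about 12 N on the bottle: under 5 N is loose, over 20 N too tight, 25 N at any moment harms the glass.
- knob_axis (a point): Point on the knob's vertical turning axis under the platform, at half the wing's height: stand frame x 0, y -45, z 80 mm; axes as the stand's.
- wing_grip (a point): Point in the knob's wing, 95 mm from the turning axis, at half height. The wing is a flat aluminium bar 8 mm thick, 22 mm high (z 69 to 91), running from the hub (34 mm wide, under the platform) to 125 mm from the axis; it sticks out past the platform's -y edge, where closed fingertips can push it or fingers pinch it from above. x points out along the wing, z up; tightening moves it along its +y.
- wing_end (a point): Outer end of the wing, 120 mm from the turning axis, at half height; axes as wing_grip's.
- knob (a joint): Knob angle, rad, 0 to 1.7, starting in 0 to 0.3. It grows, and the jaw tightens, counter-clockwise seen from above. At 0 the wing points 0.75 rad from the stand's -y towards its -x. Turning slowly takes 0.45 N m of friction (4.7 N at wing_grip), plus 0.02 N m per N of pad pressure: 2.5 N more push at wing_grip than with the jaw running free means 12 N. It stays where left.
- beaker_mid (a point): Bystander: open glass beaker, 72 mm in diameter, 95 mm tall, loose. Point at its centre.
- jar_mid (a point): Bystander: squat white jar, 54 mm in diameter, 65 mm tall, loose. Point at its centre.
- vial_mid (a point): Bystander: small white vial, 24 mm in diameter, 57 mm tall, loose. Point at its centre.
Not all that is in view belongs to the job. Several things look just like the part that bears bottle_mid: the one meant starts farthest to the robot's right.

How it is judged (in metres and radians):
On the way, in this order (a step that is already met when the one before it is completed fails the run):
1. the bottle stands upright on the platform between the open jaw and the stop, let go (x of bottle_mid in the frame of seat between -0.012 and 0.022 m and y of bottle_mid in the frame of seat between -0.014 and 0.014 m and z of bottle_mid in the frame of seat below 0.054 m and angle between bottle_mid's own z axis and vertical below 0.1 rad and contact force between the fingers and anything else below 0.5 N and contact force between jaw and anything else below 3 N), for 0.2 s.
2. the jaw, driven by the knob, presses the bottle against the stop with more than 5 N (contact force between jaw and anything else above 5 N), for 0.2 s.
At the end, for the whole second after the job is handed in: The bottle stands upright (within 0.1 rad) on the platform, 2 to 26 mm beyond the seat point along the jaw's travel and within 14 mm of it sideways; the jaw presses on it with 5 to 20 N and the knob is at rest (contact force between jaw and anything else between 5 and 20 N and x of bottle_mid in the frame of seat between 0.002 and 0.026 m and y of bottle_mid in the frame of seat between -0.014 and 0.014 m and z of bottle_mid in the frame of seat below 0.054 m and angle between bottle_mid's own z axis and vertical below 0.1 rad and velocity of joint knob between -0.02 and 0.02 rad/s); the robot touches nothing.
It fails at once if the jaw presses on the glass bottle with 25 N or more (contact force between jaw and anything else above 25 N).
It fails at once if the fingers push the jaw directly instead of through the knob (contact force between the fingers and jaw above 8 N).
It fails at once if the beaker is moved more than 30 mm (distance of beaker_mid from where it was at the start of the episode above 0.03 m).
It fails at once if the jar is moved more than 30 mm (distance of jar_mid from where it was at the start of the episode above 0.03 m).
It fails at once if the vial is moved more than 30 mm (distance of vial_mid from where it was at the start of the episode above 0.03 m).
It also fails if it takes over 70 s, if anything falls off the work surface, if the arm or the gripper's body presses on something with over 40 N, if the wrist force passes 120 N, or if a joint passes its speed limit or range.

ROBOT

A 6-joint arm with a two-finger parallel gripper is mounted at the origin on the work surface. World frame = base frame: x ahead of the robot, y to its left, z up, the work surface at z = 0. Lengths are in m, angles in degrees, forces in N, time in s.
With the tool pointing down it reaches from about 0.3 to 0.75 m from the base axis. Payload 8.5 kg.
Tool frame: the origin (TCP) lies between the finger pads; the fingertips stand env.finger_overhang ahead of it and the grasp point (between the pads) lies 2 mm behind it (env.finger_overhang is the distance from the TCP to the fingertips, in m); z points along the fingers, y is the line along which they close (so a half turn about z gives the same grasp; the last joint's range is limited). The gripper opens to 85 mm and grips with 20 to 120 N. Pads are 22 mm wide; open, the fingers measure 114 mm over their backs; the gripper's body (76 mm by 85 mm) begins 54 mm behind the grasp point. The pads swing forward as they close: fully open they stand 13 mm farther back than shut.
Start: joints at [-79.83, 21.807, 74.336, -0, 83.858, -12.336], TCP at [0.211, -0.508, 0.248] pointing down, gripper open.
Joint ranges: [-178.18, 178.18], [-50.72, 133.34], [12.68, 142.11], [-81.47, 261.47], [9.98, 163.14], [-165.26, 165.26]. Speed limits (degrees/s): [136.94, 136.94, 180, 180, 180, 180].

INTERFACE

Orientations are given as a 3x3 rotation matrix whose columns are the frame's x, y, z axes.
In Python, from rig import env gives the robot as it stands. The module is installed in compiled form; this text tells all that it offers.
- The arm moves only by the tool jog_arm, never from a script. Its arguments are lists of equal length, an entry for each row: "hand": the finger opening in m, from 0 to 0.0854; "travel": the shift along the world's x, y, z in m, a list of three; "yaw": the turn about the world's z in rad. A call has exactly 5 rows; each row shifts and turns the commanded pose from where the row before left it; what a row does not reach is not made up. A row lasts 1/8 s, in which the tool goes at most 62.5 mm and 10.7 degrees, less where a joint would pass 70% of its speed; a pose out of reach is approached as far as the arm can. A call is refused whole if a number of a shift passes 0.0625 or a number of a turn 0.188, either way. A call with a gripper value outside its range is refused whole. The fingers move at their own pace and stop on an object; "grip_force" is the grip in N (left out, the last holds). Time passes only in rows, so rows that do not move let the fingers close, or fill a call up. It gives the time, the measured TCP pose, the force, the opening and the grip force at its end, in the units of the state.
- env.observe(): the state, without advancing time (a new reading comes with each control period).
- env.get_image(name): name is "scene" or "top" or "wrist"; returns the picture (480x640x3 uint8, red, green, blue); there is no depth.
- env.calibration(name): a dict with "fx", "fy", "cx", "cy" (pixels), "position" and "rotation" of the camera in the world; the wrist camera has in their place "hand_eye" (4x4, takes a point from camera to tool coordinates, whose origin is the TCP and whose axes are the flange's). Camera axes: x right, y down, z forward; pixel columns grow to the right and rows downward; lengths in m; the calibration is good to about 2 mm. A picture is of the moment at which its call begins: read the wrist's pose just before it. calibration takes no time and is no camera call.
- env.close_job(): hands the job in; it is judged then, once.
The state is a dict: "time_s": time; "q": joint angles; "qvel": joint speeds; "joint_efforts": joint torques, N m; "position": TCP position; "tool_rot": TCP orientation; "ft_force": force on the tool from outside, world axes, zero at the start; "wrist_torque": the same for the moment, N m; "grip_width": finger opening in m; "gripper_force": force on a finger pad.
Only numpy, scipy, OpenCV 4.12 (cv2) and the standard library are available. Lean on these libraries where they do the work, as an engineer would, in place of code of your own. Each camera call takes 0.05 s, during which the arm holds its last target. There are 200 camera calls.

## Working session

There is one attempt and no reset: what is moved stays moved. The work goes in short steps, Python scripts to look and compute and a tool call to move; the robot and the scene stay as the last step left them, time stands still between calls to the robot, and variables do not carry over. Pictures are saved under pics/ and viewed, at most 10 in all, crops included, and the job is handed in when it is done.

Besides the shell and the picture viewer there is one more tool, called after ">>>" as name([rows], argument=value, ...), one row to a line, values as JSON. jog_arm: Moves the arm, as the interface text tells. Its arguments: {"type":"object","properties":{"hand":{"type":"array"},"travel":{"type":"array"},"yaw":{"type":"array"},"grip_force":{"type":"number"}},"required":["hand","travel","yaw"]}

```bash
mkdir -p pics; cat > h.py <<'E'
import numpy as np, cv2
from rig import env
def ray(name,u,v):
    c=env.calibration(name)
    d=np.array([(u-c['cx'])/c['fx'],(v-c['cy'])/c['fy'],1.])
    if name=='wrist':
        s=env.observe(); H=np.array(c['hand_eye']); R=np.array(s['tool_rot'])
        return R@H[:3,3]+np.array(s['position']), R@H[:3,:3]@d
    return np.array(c['position']), np.array(c['rotation'])@d
def onz(name,u,v,z):
    p,d=ray(name,u,v); return p+d*(z-p[2])/d[2]
def proj(name,P):
    c=env.calibration(name); q=np.array(c['rotation']).T@(np.array(P)-np.array(c['position']))
    return q[0]/q[2]*c['fx']+c['cx'], q[1]/q[2]*c['fy']+c['cy']
def snap(name,f):
    im=env.get_image(name)[:,:,::-1].copy(); cv2.imwrite('pics/'+f,im); return im
E
python3 - <<'E'
from h import *
print(env.observe(), env.finger_overhang)
for n in('scene','top'):
    c=env.calibration(n);print(n,c)
    snap(n,n+'0.png')
E
```

```text
{'time_s': 0.0, 'q': array([-7.98299197e+01,  2.18431267e+01,  7.43842118e+01, -9.17456776e-04,
        8.38574381e+01, -1.23363178e+01]), 'qvel': array([ 0.007753  ,  0.02485656, -0.01472946, -0.09396109, -0.01413244,
       -0.0015163 ]), 'joint_efforts': array([ 3.59807000e-04, -4.48466206e+01, -2.31276619e+01, -9.42481438e-05,
        4.74857516e-03,  9.46558544e-06]), 'position': array([ 0.21047534, -0.50785401,  0.24769492]), 'tool_rot': array([[ 9.23836175e-01,  3.82787990e-01, -2.76930080e-04],
       [ 3.82787972e-01, -9.23835080e-01,  1.45357144e-03],
       [ 3.00571969e-04, -1.44886739e-03, -9.99998905e-01]]), 'ft_force': array([-0.54508979,  0.25236418,  0.62763014]), 'wrist_torque': array([-0.00541676, -0.00212511,  0.02579431]), 'gripper_force': 0.0, 'grip_width': 0.08554673792698085} 0.017
scene {'fx': 470.21759166928234, 'fy': 470.21759166928234, 'cx': 323.78339191152736, 'cy': 241.3518801721113, 'position': array([ 1.00850815, -0.66903991,  1.02776919]), 'rotation': array([[ 0.83192927,  0.39868742, -0.38593009],
       [ 0.55482165, -0.60791535,  0.56798932],
       [-0.00816264, -0.68664931, -0.72694298]])}
top {'fx': 553.0309810098228, 'fy': 553.0309810098228, 'cx': 318.96765261281814, 'cy': 238.75766273846202, 'position': array([0.36391598, 0.05030646, 1.43345403]), 'rotation': array([[-0.01087716, -0.99152175,  0.12948481],
       [-0.99972014,  0.01350369,  0.01942379],
       [-0.02100763, -0.12923729, -0.99139114]])}
```

View pics/scene0.png

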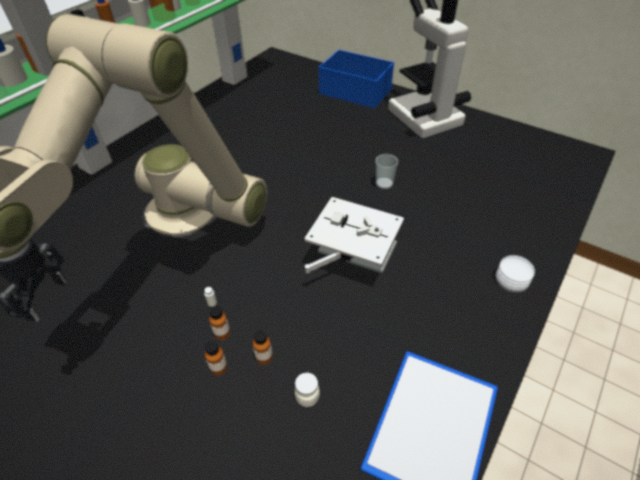

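View pics/top0.png

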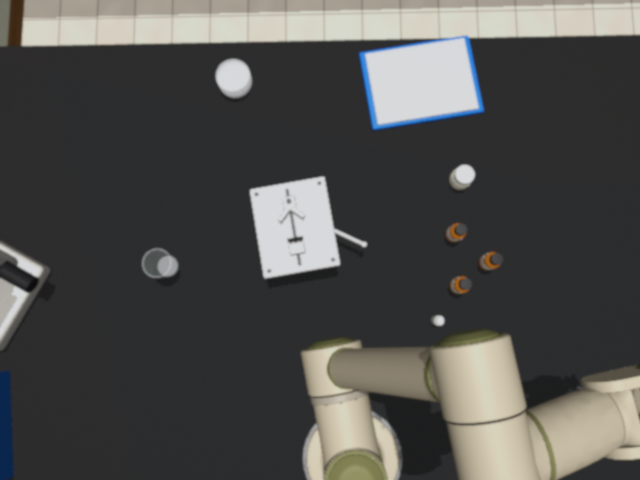

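The top view shows the stand's white platform (corners about (250,189), (325,177), (340,265), (264,277)), with the jaw at the bottom, the V at the top and the wing pointing right to (365,244). There are three amber bottles in the top view: (456,232), (490,261) and (460,285). The one farthest to the robot's right (−y, image right) is (490,261), which is (215,357) in the scene view. I'll confirm it in an enlarged crop and measure.

```bash
cat > a.py <<'E'
from h import *
t=cv2.imread('pics/top0.png'); s=cv2.imread('pics/scene0.png')
a=cv2.resize(t[210:310,425:525],(400,400),interpolation=cv2.INTER_CUBIC)
b=cv2.resize(s[280:380,190:290],(400,400),interpolation=cv2.INTER_CUBIC)
cv2.imwrite('pics/c1.png',np.hstack([a,b]))
for n,im,(x0,y0,x1,y1) in(('top',t,(425,200,525,310)),('scene',s,(180,280,300,400))):
    hsv=cv2.cvtColor(im,cv2.COLOR_BGR2HSV); m=((hsv[...,0]<25)&(hsv[...,1]>110)&(hsv[...,2]>70)).astype(np.uint8)
    k=np.zeros_like(m);k[y0:y1,x0:x1]=1
    N,l,st,ce=cv2.connectedComponentsWithStats(m*k)
    for i in range(1,N):
        if st[i,4]>8: print(n,st[i],ce[i].round(1),onz(n,*ce[i],0.05).round(3))
# platform
hsv=cv2.cvtColor(t,cv2.COLOR_BGR2HSV)
m=((hsv[...,2]>150)&(hsv[...,1]<50)).astype(np.uint8);k=np.zeros_like(m);k[165:290,235:350]=1
m=cv2.morphologyEx(m*k,cv2.MORPH_CLOSE,np.ones((9,9)));m=cv2.morphologyEx(m,cv2.MORPH_OPEN,np.ones((21,21)))
c=max(cv2.findContours(m,0,2)[0],key=cv2.contourArea)
P=np.array([onz('top',*p,0.115)[:2] for p in c[:,0]],np.float32)
r=cv2.minAreaRect(P);print('plat',r,cv2.boxPoints(r))
# wing
m=((hsv[...,2]>110)&(hsv[...,1]<60)).astype(np.uint8);k=np.zeros_like(m);k[225:255,340:375]=1
p=np.argwhere(m*k)[:,::-1];
W=np.array([onz('top',*q,0.091)[:2] for q in p],np.float32);print('wing',len(p),cv2.fitLine(W,2,0,.01,.01).ravel(),W[np.argmin(W[:,1])])
for n,u,v,z in(('beaker',157,263,.05),('jar',462,175,.05),('vial',438,320,.05)): print(n,onz('top',u,v,z).round(3))
E
python3 a.py
```

```text
top [450 222  17  18 126] [455.6 231.7] [ 0.558 -0.266  0.05 ]
top [484 251  17  18 141] [490.5 260.7] [ 0.484 -0.35   0.05 ]
top [454 275  15  19 129] [460.  284.8] [ 0.424 -0.271  0.05 ]
scene [209 312  18  16 163] [218.1 320.7] [ 0.421 -0.273  0.05 ]
scene [216 332  13   8  48] [222.5 336.4] [ 0.46  -0.301  0.05 ]
scene [252 337  19  16 172] [261.4 345.4] [ 0.554 -0.268  0.05 ]
scene [204 347  20  17 176] [214.2 356.2] [ 0.48  -0.351  0.05 ]
scene [257 356  15   9  43] [264.6 361. ] [ 0.586 -0.296  0.05 ]
scene [211 367  15   8  43] [219.  371.7] [ 0.516 -0.375  0.05 ]
plat ((0.5675225853919983, 0.1331986039876938), (0.22087889909744263, 0.1914372444152832), 9.307811737060547) [[0.44305587 0.20979467]
 [0.47401857 0.02087794]
 [0.6919893  0.05660254]
 [0.6610266  0.24551927]]
wing 157 [ 0.44127816  0.8973704   0.5376048  -0.00713616] [ 0.52475166 -0.04051445]
beaker [0.488 0.487 0.05 ]
jar [ 0.703 -0.289  0.05 ]
vial [ 0.339 -0.214  0.05 ]
```

View pics/c1.png

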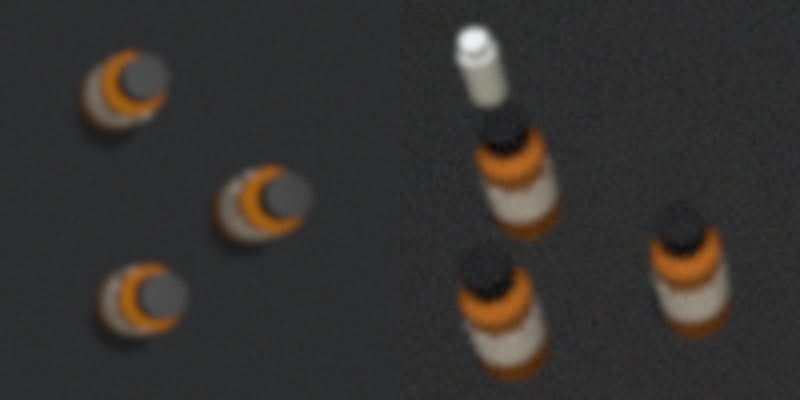

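The crop confirms three identical amber bottles. The one meant is at crop (265,200), top view (490,261), farthest to image right (−y). Its cap centre is near top pixel (496.7,259.2). I'm moving above it with the closing line along the stand's y.

>>> jog_arm([
  [0.05, 0.03, 0],
  [0.055, 0.033, 0],
  [0.055, 0.033, 0],
  [0.055, 0.033, 0],
  [0.05, 0.03, 0],
], hand=[0.0854, 0.0854, 0.0854, 0.0854, 0.0854], yaw=[-0.05, -0.05, -0.05, -0.05, -0.03])

```text
time_s: 0.72
position: [0.4729, -0.3501, 0.248]
tool_rot: [[0.987, 0.161, -0.0], [0.161, -0.987, 0.0], [-0.0, -0.001, -1.0]]
ft_force: [-0.2, -1.4, -0.1]
grip_width: 0.0852
gripper_force: 0.0
```

```bash
python3 - <<'E'
from h import *
s=env.observe();print(s['position'],s['tool_rot'],s['ft_force'])
im=snap('wrist','w1.png')
print(env.calibration('wrist'))
print('cap from top',onz('top',496.7,259.2,.1))
E
```

```text
[ 0.47289238 -0.35014189  0.2480321 ] [[ 9.86926964e-01  1.61167600e-01 -4.15472731e-04]
 [ 1.61167787e-01 -9.86926911e-01  4.64982225e-04]
 [-3.35101150e-04 -5.25864317e-04 -9.99999806e-01]] [-0.2258828  -1.44369452 -0.09868246]
{'fx': 367.7959166485213, 'fy': 367.7959166485213, 'cx': 322.77694344235846, 'cy': 243.9647342385835, 'hand_eye': array([[ 4.90950599e-05, -9.63367400e-01, -2.68185103e-01,
         6.83059403e-02],
       [ 9.99999921e-01,  1.52813455e-04, -3.65868365e-04,
        -6.20070328e-04],
       [ 3.93447948e-04, -2.68185064e-01,  9.63367332e-01,
        -1.25713967e-01],
       [ 0.00000000e+00,  0.00000000e+00,  0.00000000e+00,
         1.00000000e+00]])}
cap from top [ 0.48269773 -0.35038104  0.1       ]
```

View pics/w1.png

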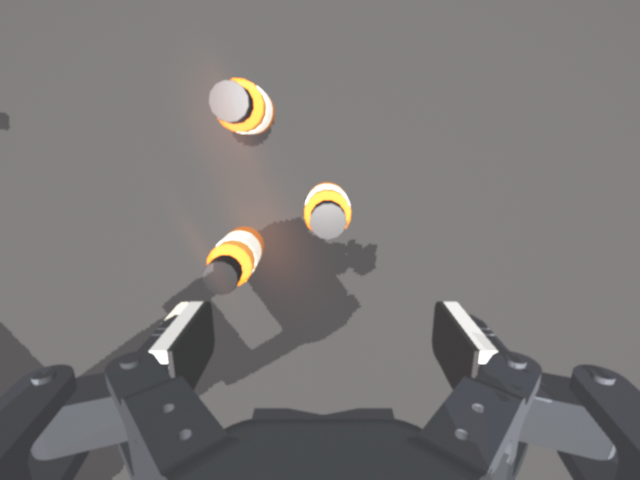

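The wrist view shows our bottle's cap top at pixel (328,221) and the other two at (231,101) and (222,276), well clear of the fingers' path.

```bash
python3 - <<'E'
from h import *
p=onz('wrist',328,221,.1);print(p,p-env.observe()['position'])
E
```

```text
[ 0.48831772 -0.34739031  0.1       ] [ 0.01091192 -0.00116375 -0.14779137]
```

>>> jog_arm([
  [0.006, -0.005, -0.02],
  [0, 0, -0.04],
  [0, 0, -0.04],
  [0, 0, -0.02],
  [0, 0, 0],
], hand=[0.0854, 0.0854, 0.0854, 0.0854, 0.0854], yaw=[0, 0, 0, 0, 0])

```text
time_s: 1.4
position: [0.4767, -0.3561, 0.1268]
tool_rot: [[0.987, 0.162, -0.003], [0.162, -0.987, 0.003], [-0.002, -0.003, -1.0]]
ft_force: [1.0, -0.1, 1.0]
grip_width: 0.0852
gripper_force: 0.0
```

```bash
python3 - <<'E'
from h import *
s=env.observe();print(s['position'],s['tool_rot'][:,1])
im=snap('wrist','w2.png')
hsv=cv2.cvtColor(im,cv2.COLOR_BGR2HSV); m=((hsv[...,0]<25)&(hsv[...,1]>110)&(hsv[...,2]>90)).astype(np.uint8)
N,l,st,ce=cv2.connectedComponentsWithStats(m)
for i in range(1,N):
    if st[i,4]>200: print(st[i],ce[i])
E
```

```text
[ 0.47674619 -0.35609992  0.12678059] [ 0.1620842  -0.98677165 -0.00322755]
[ 139   38   79   94 2003] [185.29805292  92.88417374]
[214  75  27  59 324] [233.07098765 108.5154321 ]
[288 221  61  21 302] [318.22847682 227.95033113]
[280 243  76  40 420] [314.41904762 261.07857143]
[180 267  50  42 624] [211.83333333 280.38461538]
[128 297  61  43 586] [161.76962457 310.69112628]
```

View pics/w2.png

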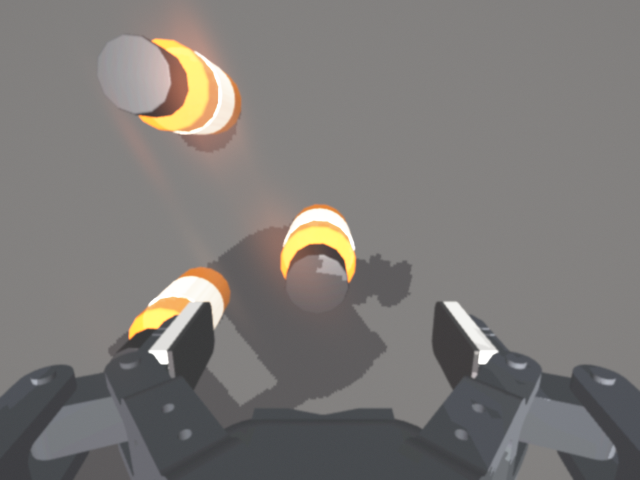

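The target cap is now at pixel (317,283), slightly left of and ahead of the finger centre. The left neighbour at (180,300) is close to the left finger, so I'll check the clearance.

```bash
python3 - <<'E'
from h import *
s=env.observe();print(s['position'])
for z,u,v in((.1,317,283),(.0,318,215)):
    p=onz('wrist',u,v,z);d=p-s['position'];print(p,d,'tool xy',np.array(s['tool_rot']).T@d)
print('neighbor foot-far edge',onz('wrist',210,270,0),onz('wrist',137,75,.1))
E
```

```text
[ 0.47720212 -0.35663982  0.12820084]
[ 0.48387498 -0.35221171  0.1       ] [ 0.00667286  0.00442812 -0.02820084] tool xy [ 0.00731838 -0.00326455  0.02819941]
[ 0.49490831 -0.34950034  0.        ] [ 0.01770619  0.00713949 -0.12820084] tool xy [ 0.0187024  -0.00406821  0.12819363]
neighbor foot-far edge [ 0.44173877 -0.27804325  0.        ] [ 0.55725208 -0.2702513   0.1       ]
```

>>> jog_arm([
  [0.0065, 0.0048, 0],
  [0, 0, -0.025],
  [0, 0, -0.03],
  [0, 0, -0.02],
  [0, 0, 0],
], hand=[0.0854, 0.0854, 0.0854, 0.0854, 0.0854], yaw=[0, 0, 0, 0, 0])

```text
time_s: 2.08
position: [0.484, -0.3514, 0.0531]
tool_rot: [[0.987, 0.162, -0.001], [0.162, -0.987, 0.001], [-0.001, -0.001, -1.0]]
ft_force: [-0.6, -0.3, 0.6]
grip_width: 0.0857
gripper_force: 0.0
```

>>> jog_arm([
  [0, 0, 0],
  [0, 0, 0],
  [0, 0, 0],
  [0, 0, 0],
  [0, 0, 0],
], hand=[0.03, 0.03, 0.03, 0.03, 0.03], yaw=[0, 0, 0, 0, 0], grip_force=25)

```text
time_s: 2.7
position: [0.4841, -0.352, 0.0543]
tool_rot: [[0.987, 0.162, 0.001], [0.162, -0.987, -0.001], [0.001, 0.001, -1.0]]
ft_force: [-1.1, 1.2, 5.6]
grip_width: 0.0391
gripper_force: 25.2
```

>>> jog_arm([
  [0, 0, 0.03],
  [0, 0, 0.05],
  [0, 0, 0.055],
  [0, 0, 0.055],
  [0, 0.02, 0.02],
], hand=[0.03, 0.03, 0.03, 0.03, 0.03], yaw=[0, 0, 0, 0, 0])

```text
time_s: 3.32
position: [0.484, -0.3324, 0.2663]
tool_rot: [[0.987, 0.161, 0.003], [0.161, -0.987, -0.004], [0.003, 0.004, -1.0]]
ft_force: [0.8, 0.1, -2.8]
grip_width: 0.0391
gripper_force: 26.2
```

>>> jog_arm([
  [0.005, 0.045, 0],
  [0.01, 0.055, 0],
  [0.01, 0.055, 0],
  [0.01, 0.055, 0],
  [0.01, 0.05, 0],
], hand=[0.03, 0.03, 0.03, 0.03, 0.03], yaw=[0, 0, 0, 0, 0])

```text
time_s: 3.95
position: [0.528, -0.069, 0.2622]
tool_rot: [[0.987, 0.163, -0.002], [0.163, -0.987, 0.001], [-0.002, -0.001, -1.0]]
ft_force: [1.1, 0.5, -1.9]
grip_width: 0.0392
gripper_force: 26.1
```

```bash
python3 - <<'E'
from h import *
s=env.observe();print(s['position'],s['tool_rot'],s['ft_force'],s['grip_width'],s['q'])
snap('wrist','w3.png')
E
```

```text
[ 0.52800992 -0.06896961  0.26218043] [[ 0.98666666  0.16273706 -0.0023564 ]
 [ 0.16273995 -0.9866684   0.00108967]
 [-0.00214766 -0.00145863 -0.99999663]] [ 1.09352118  0.52618957 -1.92807159] 0.039172019868290435 [-2.01952488e+01  1.95410505e+01  7.55266539e+01  1.20309074e-02
  8.50805609e+01  6.04378035e+01]
```

View pics/w3.png

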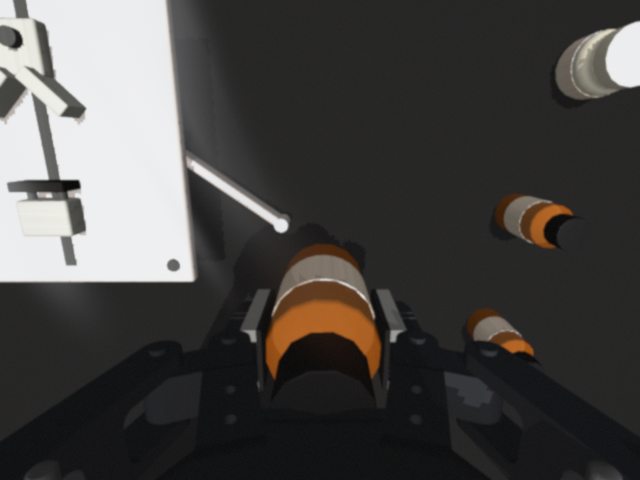

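The bottle is held upright between the fingers at (325,330). The platform corner is near (193,281), the slot line runs from (36,110) to (69,263), the jaw pad's front edge from (8,182) to (80,181), the V arms meet near (18,68), and the wing runs from (188,158) to (282,225).

```bash
python3 - <<'E'
from h import *
import h
# pose at image instant
S=dict(position=np.array([0.52800992,-0.06896961,0.26218043]),tool_rot=np.array([[0.98666666,0.16273706,-0.0023564],[0.16273995,-0.9866684,0.00108967],[-0.00214766,-0.00145863,-0.99999663]]))
c=env.calibration('wrist');H=np.array(c['hand_eye'])
def w(u,v,z):
    d=S['tool_rot']@H[:3,:3]@np.array([(u-c['cx'])/c['fx'],(v-c['cy'])/c['fy'],1]);p=S['position']+S['tool_rot']@H[:3,3]
    return (p+d*(z-p[2])/d[2])[:2]
im=cv2.imread('pics/w3.png');g=cv2.cvtColor(im,cv2.COLOR_BGR2GRAY)
m=(g>185)
E=[w(np.max(np.where(m[v,100:210])[0])+100,v,.115) for v in list(range(20,140,5))+list(range(180,250,5))]
F=[w(u,np.max(np.where(m[240:290,u])[0])+240,.115) for u in range(80,160,5)]
e=cv2.fitLine(np.array(E,np.float32),2,0,.01,.01).ravel();f=cv2.fitLine(np.array(F,np.float32),2,0,.01,.01).ravel()
print('edge -y',e,np.degrees(np.arctan2(e[1],e[0])),'edge -x',f,np.degrees(np.arctan2(f[1],f[0])))
sl=[w(36,110,.115),w(69,263,.115)];print('slot',sl)
print('pad',w(8,182,.136),w(80,181,.136),'wing',w(188,158,.091),w(282,225,.091))
a=np.arctan2(e[1],e[0]); 
if e[0]<0: a+=np.pi
X=np.array([np.cos(a),np.sin(a)]);Y=np.array([-X[1],X[0]])
ex=f[2:]@X; ey=e[2:]@Y   # stand x=-110 , y=-75
O=X*(ex+.110)+Y*(ey+.075)
st=lambda p:np.array([(p-O)@X,(p-O)@Y]).round(4)
print('ang',np.degrees(a),'O',O,'seat',O+.02*Y,'knob',O-.045*Y)
print('stand: slot',[st(p) for p in sl],'pad',st(w(8,182,.136)),st(w(80,181,.136)),'wing',st(w(188,158,.091)),st(w(282,225,.091)),'holes',st(w(173,265,.115)))
print('V arm ends',st(w(85,107,.137)),'foot',w(0,0,0))
s=env.observe();print(s['position'])
E
```

```text
edge -y [0.9858645  0.16754445 0.5854883  0.04520498] 9.64508 edge -x [ 0.16349633 -0.98654395  0.4641201   0.0864066 ] -80.5901
slot [array([0.58327639, 0.14448368]), array([0.47227881, 0.12408976])]
pad [0.53402828 0.1498457 ] [0.54270055 0.10147957] wing [0.56533273 0.04567948] [ 0.52388204 -0.03450792]
ang 9.64508 O [0.5702118  0.11868416] seat [0.5668609  0.13840145] knob [0.57775134 0.07432026]
stand: slot [array([0.0172, 0.0232]), array([-0.0956,  0.0217])] pad [-0.0305  0.0368] [-0.03   -0.0124] wing [-0.017  -0.0712] [-0.0713 -0.1433] holes [-0.0976 -0.0595]
V arm ends [ 0.0171 -0.0249] foot [0.67049134 0.25812568]
[ 0.52835691 -0.0638836   0.26229708]
```

>>> jog_arm([
  [0.009, 0.05, 0],
  [0.01, 0.052, 0],
  [0.01, 0.05, 0],
  [0.009, 0.05, 0],
  [0, 0, -0.03],
], hand=[0.03, 0.03, 0.03, 0.03, 0.03], yaw=[0, 0, 0, 0, 0])

```text
time_s: 4.62
position: [0.5666, 0.1339, 0.2332]
tool_rot: [[0.986, 0.167, 0.002], [0.167, -0.986, 0.001], [0.002, -0.0, -1.0]]
ft_force: [-0.6, -0.7, -2.5]
grip_width: 0.0393
gripper_force: 26.4
```

```bash
python3 - <<'E'
from h import *
s=env.observe();print(s['position'],s['tool_rot'])
snap('wrist','w4.png')
print(env.observe()['position'])
E
```

```text
[0.56656477 0.1339298  0.23323206] [[ 9.85992415e-01  1.66777320e-01  2.06939932e-03]
 [ 1.66776063e-01 -9.85994501e-01  7.67176294e-04]
 [ 2.16836396e-03 -4.11303735e-04 -9.99997565e-01]]
[0.5645373  0.13236099 0.22783031]
```

View pics/w4.png

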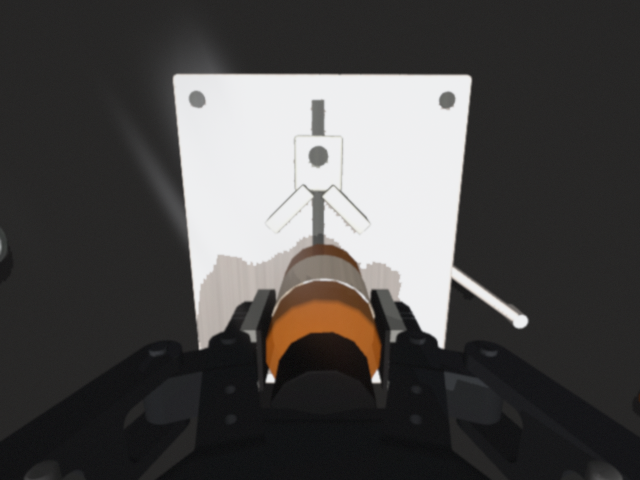

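The platform is seen whole, with far corners at (175,75) and (470,75), the slot at (318,110), V arm tips at (270,226) and (366,228), and the bottle just short of the V.

```bash
python3 - <<'E'
from h import *
P0=np.array([0.56656477,0.1339298,0.23323206]);R=np.array([[9.85992415e-01,1.66777320e-01,2.06939932e-03],[1.66776063e-01,-9.85994501e-01,7.67176294e-04],[2.16836396e-03,-4.11303735e-04,-9.99997565e-01]])
c=env.calibration('wrist');H=np.array(c['hand_eye'])
def w(u,v,z):
    d=R@H[:3,:3]@np.array([(u-c['cx'])/c['fx'],(v-c['cy'])/c['fy'],1]);p=P0+R@H[:3,3]
    return (p+d*(z-p[2])/d[2])[:2]
A,B=w(175,75,.115),w(470,75,.115);print('far edge',A,B,np.linalg.norm(A-B))
y=(A-B)/np.linalg.norm(A-B);x=np.array([y[1],-y[0]]);print('ang',np.degrees(np.arctan2(x[1],x[0])))
M=(A+B)/2; O=M-.110*x-.0175*y;print('O',O,'seat',O+.02*y,'knob',O-.045*y)
st=lambda p:(np.array([(p-O)@x,(p-O)@y])*1000).round(1)
print('slot',st(w(318,110,.115)),'arms',st(w(270,226,.137)),st(w(366,228,.137)),'wing',st(w(456,268,.091)),st(w(520,320,.091)))
s=env.observe();print(s['position'], O+.02*y-s['position'][:2])
E
```

```text
far edge [0.6576222  0.24171353] [0.68767031 0.06398491] 0.18025079553421242
ang 9.596101951949727
O [0.56710272 0.11725691] seat [0.56376869 0.13697706] knob [0.57460429 0.07288658]
slot [89.8 20.3] arms [20.5 49.9] [19.2 -9.5] wing [-22.9 -85.3] [ -66.9 -140.8]
[0.5645373  0.13236099 0.22783031] [-0.00076862  0.00461607]
```

>>> jog_arm([
  [0.0015, 0.005, 0],
  [0, 0, -0.02],
  [0, 0, -0.02],
  [0, 0, -0.01],
  [0, 0, 0],
], hand=[0.03, 0.03, 0.03, 0.03, 0.03], yaw=[0, 0, 0, 0, 0])

```text
time_s: 5.3
position: [0.5683, 0.135, 0.1836]
tool_rot: [[0.987, 0.162, -0.0], [0.162, -0.987, 0.0], [-0.0, -0.0, -1.0]]
ft_force: [-0.0, -0.5, -2.0]
grip_width: 0.039
gripper_force: 26.3
```

>>> jog_arm([
  [-0.001, 0.002, -0.006],
  [0, 0, -0.004],
  [0, 0, 0],
  [0, 0, 0],
  [0, 0, 0],
], hand=[0.03, 0.03, 0.03, 0.03, 0.03], yaw=[0, 0, 0, 0, 0])

```text
time_s: 5.92
position: [0.5674, 0.1372, 0.1735]
tool_rot: [[0.987, 0.162, 0.0], [0.162, -0.987, 0.0], [0.0, 0.0, -1.0]]
ft_force: [0.5, 0.0, -1.8]
grip_width: 0.0392
gripper_force: 26.4
```

>>> jog_arm([
  [-0.001, 0, -0.001],
  [0, 0, -0.001],
  [0, 0, -0.001],
  [0, 0, 0],
  [0, 0, 0],
], hand=[0.03, 0.03, 0.03, 0.03, 0.03], yaw=[0, 0, 0, 0, 0])

```text
time_s: 6.55
position: [0.5663, 0.1372, 0.1703]
tool_rot: [[0.987, 0.162, 0.0], [0.162, -0.987, 0.0], [0.0, -0.0, -1.0]]
ft_force: [-0.1, -0.4, -2.2]
grip_width: 0.0391
gripper_force: 26.4
```

>>> jog_arm([
  [0, 0, -0.0005],
  [0, 0, -0.0005],
  [0, 0, 0],
  [0, 0, 0],
  [0, 0, 0],
], hand=[0.03, 0.03, 0.03, 0.03, 0.03], yaw=[0, 0, 0, 0, 0])

```text
time_s: 7.18
position: [0.5663, 0.1372, 0.1694]
tool_rot: [[0.987, 0.162, 0.0], [0.162, -0.987, -0.0], [0.0, 0.0, -1.0]]
ft_force: [0.4, 1.1, 0.5]
grip_width: 0.0392
gripper_force: 26.4
```

>>> jog_arm([
  [0, 0, 0],
  [0, 0, 0],
  [0, 0, 0],
  [0, 0, 0],
  [0, 0, 0.01],
], hand=[0.045, 0.06, 0.07, 0.07, 0.07], yaw=[0, 0, 0, 0, 0])

```text
time_s: 7.8
position: [0.566, 0.1371, 0.1791]
tool_rot: [[0.987, 0.162, -0.002], [0.162, -0.987, -0.0], [-0.002, -0.0, -1.0]]
ft_force: [0.5, -0.1, 0.1]
grip_width: 0.0701
gripper_force: 0.0
```

>>> jog_arm([
  [0, 0, 0.03],
  [0, 0, 0.05],
  [0, 0, 0.03],
  [0, -0.05, 0],
  [0, -0.05, 0],
], hand=[0.07, 0.07, 0.07, 0.07, 0.07], yaw=[0, 0, 0, 0, 0])

```text
time_s: 8.43
position: [0.5662, 0.0363, 0.2905]
tool_rot: [[0.987, 0.163, 0.002], [0.163, -0.987, -0.0], [0.002, 0.001, -1.0]]
ft_force: [0.3, 0.7, -0.2]
grip_width: 0.0701
gripper_force: 0.0
```

```bash
python3 - <<'E'
from h import *
s=env.observe();print(s['position'],s['tool_rot'],s['ft_force'])
a=snap('wrist','w5.png');print(env.observe()['position'])
E
```

```text
[0.56618565 0.03632519 0.29046013] [[ 9.86548711e-01  1.63459105e-01  1.66207067e-03]
 [ 1.63459772e-01 -9.86549962e-01 -2.72806610e-04]
 [ 1.59512304e-03  5.40818703e-04 -9.99998582e-01]] [ 0.33727183  0.71182848 -0.18402524]
[0.56640436 0.03091475 0.29013075]
```

View pics/w5.png

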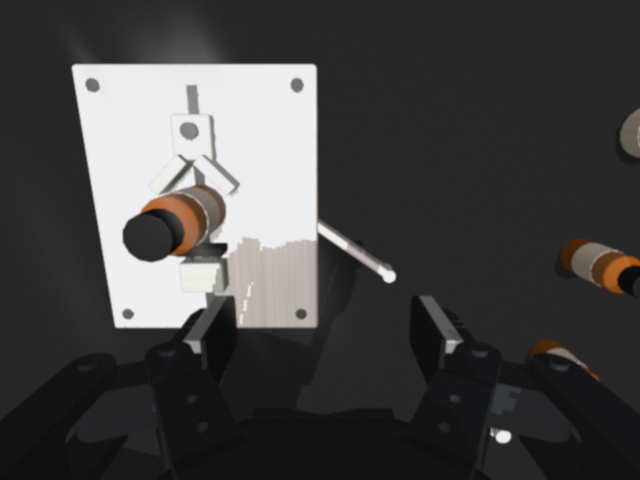

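The bottle stands upright between the jaw (205,265) and the V (193,170), with its cap at (150,233). The platform corners are (75,66), (316,66), (317,326) and (117,327), and the wing runs from (320,224) to its end at (389,276).

```bash
python3 - <<'E'
from h import *
P0=np.array([0.56618565,0.03632519,0.29046013]);R=np.array([[9.86548711e-01,1.63459105e-01,1.66207067e-03],[1.63459772e-01,-9.86549962e-01,-2.72806610e-04],[1.59512304e-03,5.40818703e-04,-9.99998582e-01]])
c=env.calibration('wrist');H=np.array(c['hand_eye'])
def w(u,v,z):
    d=R@H[:3,:3]@np.array([(u-c['cx'])/c['fx'],(v-c['cy'])/c['fy'],1]);p=P0+R@H[:3,3]
    return (p+d*(z-p[2])/d[2])[:2]
C=np.array([w(75,66,.115),w(316,66,.115),w(317,326,.115),w(117,327,.115)])
S=np.array([[.11,.11],[.11,-.075],[-.11,-.075],[-.11,.11]])
Sc=S-S.mean(0);Cc=C-C.mean(0);U,D,Vt=np.linalg.svd(Sc.T@Cc);Rr=(U@Vt).T;O=C.mean(0)-Rr@S.mean(0)
print('scale',D.sum()/(Sc**2).sum(),'ang',np.degrees(np.arctan2(Rr[1,0],Rr[0,0])),'O',O,'seat',O+Rr@[0,.02],'knob',O+Rr@[0,-.045])
st=lambda p:(Rr.T@(p-O)*1000).round(1)
print('cap',st(w(150,233,.215)),'slot',st(w(193,95,.115)))
for a in((320,224),(389,276)):
    q=w(*a,.091);r=st(q)-[0,-45];print('wing',q,r,np.hypot(*r),'knob ang',.75-np.arctan2(-r[0],-r[1]))
E
```

```text
scale 0.9803355964819034 ang 9.400101589802672 O [0.56824896 0.11652399] seat [0.56498241 0.13625542] knob [0.57559871 0.07212825]
cap [ 3.7 19.2] slot [87.7 21.1]
wing [0.56254623 0.03891382] [-18.3 -30.6] 35.654592972014136 knob ang 0.2110235001708537
wing [ 0.5238259  -0.03316972] [-68.3 -95.4] 117.32881146589699 knob ang 0.12866065018633333
```

>>> jog_arm([
  [-0.015, -0.01, 0],
  [-0.015, -0.01, 0],
  [-0.015, -0.011, 0],
  [-0.015, -0.01, -0.03],
  [0, 0, -0.03],
], hand=[0, 0, 0, 0, 0], yaw=[-0.124, -0.124, -0.124, -0.124, -0.124])

```text
time_s: 9.1
position: [0.5057, -0.0043, 0.2298]
tool_rot: [[0.895, -0.446, 0.002], [-0.446, -0.895, -0.001], [0.002, -0.0, -1.0]]
ft_force: [0.4, -0.4, -0.0]
grip_width: 0.0001
gripper_force: 0.0
```

```bash
cat >> h.py <<'E'
K=np.array([.576,.0725])
def st(n=0):
    F=[];T=[];J=[]
    for i in range(max(n,1)):
        if n: env.get_image('top')
        s=env.observe();F.append(s['ft_force']);T.append(s['wrist_torque']);J.append(s['joint_efforts'])
    R=np.array(s['tool_rot']);p=s['position']
    x=R[:,0];h=np.arctan2(x[1],x[0])
    d=p[:2]-K;t=np.array([np.cos(h),np.sin(h)]);r=np.array([t[1],-t[0]])
    F=np.array(F)
    print('t',round(s['time_s'],2),'p',p.round(4),'yaw',round(np.degrees(h),2),'rad',(d@r).round(4),'tan',(d@t).round(4),'grip',round(s['grip_width'],4))
    print(' Ft %.2f+-%.2f Fr %.2f'%((F[:,:2]@t).mean(),(F[:,:2]@t).std(),(F[:,:2]@r).mean()),'T',np.mean(T,0).round(3),np.std(T,0).round(3),'J',np.mean(J,0).round(3))
    a=np.arctan2(d[1],d[0])+np.arcsin(min(1,.015/np.hypot(*d)))
    print(' wing heading if touching %.4f knob %.4f'%(a,a+np.radians(80.6)+.75))
E
python3 -c "
from h import *
st(4)"
```

```text
t 9.3 p [ 0.5067 -0.0038  0.2304] yaw -26.04 rad 0.099 tan -0.0288 grip 0.0001
 Ft -0.47+-0.18 Fr 0.08 T [ 0.     0.019 -0.027] [0.013 0.04  0.02 ] J [-1.2900e-01 -4.2614e+01 -2.3125e+01 -7.0000e-03 -2.2100e-01  2.8700e-01]
 wing heading if touching -2.1619 knob -0.0052
```

>>> jog_arm([
  [-0.003, -0.006, 0],
  [0, 0, -0.04],
  [0, 0, -0.04],
  [0, 0, -0.04],
  [0, 0, -0.02],
], hand=[0, 0, 0, 0, 0], yaw=[0, 0, 0, 0, 0])

```text
time_s: 9.93
position: [0.5033, -0.0101, 0.0885]
tool_rot: [[0.898, -0.44, -0.001], [-0.44, -0.898, 0.0], [-0.001, 0.0, -1.0]]
ft_force: [-0.7, -0.0, 0.7]
grip_width: -0.0003
gripper_force: 0.0
```

```bash
python3 -c "
from h import *
st(4)"
```

```text
t 10.12 p [ 0.504  -0.0101  0.0904] yaw -26.16 rad 0.1059 tan -0.0282 grip 0.0001
 Ft -0.67+-0.60 Fr 0.39 T [-0.015  0.009 -0.009] [0.014 0.02  0.011] J [ 1.2400e-01 -4.4211e+01 -1.6658e+01  3.0000e-03 -1.5900e-01 -2.0000e-03]
 wing heading if touching -2.1503 knob 0.0064
```

```bash
cat > arc.py <<'E'
import sys,numpy as np
from h import K
a,b,n=float(sys.argv[1]),float(sys.argv[2]),int(sys.argv[3])
def c(k):
    f=k-.75-np.radians(80.6);r=np.array([np.cos(f),np.sin(f)]);t=np.array([-r[1],r[0]]);return K+.105*r-.015*t
P=np.array([c(k) for k in np.linspace(a,b,n+1)]);print(c(a).round(4),c(b).round(4));print(np.diff(P,axis=0).round(4).tolist())
E
python3 arc.py .13 1.43 26
```

```text
[ 0.5163 -0.0152] [ 0.6445 -0.0085]
[[0.0045, -0.0029], [0.0046, -0.0026], [0.0047, -0.0024], [0.0048, -0.0022], [0.0049, -0.0019], [0.005, -0.0017], [0.0051, -0.0014], [0.0052, -0.0012], [0.0052, -0.0009], [0.0053, -0.0006], [0.0053, -0.0004], [0.0053, -0.0001], [0.0053, 0.0001], [0.0053, 0.0004], [0.0053, 0.0007], [0.0052, 0.0009], [0.0052, 0.0012], [0.0051, 0.0015], [0.005, 0.0017], [0.0049, 0.002], [0.0048, 0.0022], [0.0047, 0.0024], [0.0046, 0.0027], [0.0044, 0.0029], [0.0043, 0.0031], [0.0041, 0.0033]]
```

>>> jog_arm([
  [0.003, -0.0015, 0],
  [0.003, -0.0014, 0],
  [0.003, -0.0015, 0],
  [0.0027, -0.0013, 0],
  [0, 0, 0],
], hand=[0, 0, 0, 0, 0], yaw=[0, 0, 0, 0, 0])

```text
time_s: 10.75
position: [0.5152, -0.0156, 0.0893]
tool_rot: [[0.897, -0.442, 0.0], [-0.442, -0.897, 0.0], [0.0, -0.0, -1.0]]
ft_force: [0.4, 0.5, -0.9]
grip_width: -0.0001
gripper_force: 0.0
```

```bash
python3 -c "
from h import *
st(3)"
```

```text
t 10.9 p [ 0.5149 -0.0155  0.0893] yaw -26.19 rad 0.1059 tan -0.0159 grip -0.0001
 Ft 0.08+-0.24 Fr -0.16 T [-0.018  0.015  0.006] [0.015 0.016 0.023] J [-4.6000e-02 -4.4659e+01 -1.6826e+01  0.0000e+00  4.0000e-03 -2.0000e-03]
 wing heading if touching -2.0369 knob 0.1198
```

Not yet touching. Now sweeping along the arc.

>>> jog_arm([
  [0.0045, -0.0029, 0],
  [0.0046, -0.0026, 0],
  [0.0047, -0.0024, 0],
  [0.0048, -0.0022, 0],
  [0.0049, -0.0019, 0],
], hand=[0, 0, 0, 0, 0], yaw=[0.05, 0.05, 0.05, 0.05, 0.05])

```text
time_s: 11.52
position: [0.5376, -0.0273, 0.0892]
tool_rot: [[0.979, -0.204, -0.003], [-0.204, -0.979, 0.0], [-0.003, 0.0, -1.0]]
ft_force: [-3.7, 0.4, 2.9]
grip_width: -0.0002
gripper_force: 2.1
```

```bash
python3 -c "
from h import *
st();st(4)"
```

```text
t 11.53 p [ 0.5376 -0.0273  0.0892] yaw -11.77 rad 0.1055 tan -0.0172 grip -0.0002
 Ft -3.73+-0.00 Fr 0.35 T [0.057 0.653 0.019] [0. 0. 0.] J [-3.5000e-02 -4.6226e+01 -1.8579e+01  1.5100e-01 -1.0830e+00  5.1400e-01]
 wing heading if touching -1.7974 knob 0.3593
t 11.72 p [ 0.5383 -0.0274  0.0892] yaw -11.93 rad 0.1056 tan -0.0163 grip 0.0
 Ft -1.63+-0.42 Fr 0.60 T [ 0.05   0.289 -0.015] [0.085 0.074 0.026] J [ 5.0000e-03 -4.6829e+01 -1.8007e+01  3.9000e-02 -3.9400e-01 -1.3100e-01]
 wing heading if touching -1.7909 knob 0.3658
```

>>> jog_arm([
  [0.005, -0.0017, 0],
  [0.0051, -0.0014, 0],
  [0.0052, -0.0012, 0],
  [0.0052, -0.0009, 0],
  [0.0053, -0.0006, 0],
], hand=[0, 0, 0, 0, 0], yaw=[0.05, 0.05, 0.05, 0.05, 0.05])

```text
time_s: 12.35
position: [0.5636, -0.0335, 0.0892]
tool_rot: [[0.999, 0.043, -0.002], [0.043, -0.999, -0.0], [-0.002, 0.0, -1.0]]
ft_force: [-4.9, -1.7, 2.2]
grip_width: -0.0004
gripper_force: 2.3
```

```bash
python3 -c "
from h import *
st();st(1)"
```

```text
t 12.35 p [ 0.5636 -0.0335  0.0892] yaw 2.49 rad 0.1053 tan -0.017 grip -0.0004
 Ft -4.93+-0.00 Fr 1.53 T [-0.257  0.711 -0.055] [0. 0. 0.] J [  0.974 -49.102 -19.229   0.564  -1.026   0.478]
 wing heading if touching -1.5459 knob 0.6108
t 12.4 p [ 0.5643 -0.0335  0.0892] yaw 2.6 rad 0.1054 tan -0.0165 grip -0.0004
 Ft -2.40+-0.00 Fr -0.17 T [-0.106  0.371 -0.018] [0. 0. 0.] J [  0.602 -50.012 -18.445   0.203  -0.675   0.128]
 wing heading if touching -1.5399 knob 0.6168
```

>>> jog_arm([
  [0.002, -0.0002, 0],
  [0.002, -0.0002, 0],
  [0.002, -0.0001, 0],
  [0.002, -0.0001, 0],
  [0.002, 0, 0],
], hand=[0, 0, 0, 0, 0], yaw=[0.02, 0.02, 0.02, 0.02, 0.02])

```text
time_s: 13.02
position: [0.5744, -0.034, 0.0893]
tool_rot: [[0.99, 0.144, -0.0], [0.144, -0.99, -0.0], [-0.0, 0.0, -1.0]]
ft_force: [-4.3, -2.7, -0.2]
grip_width: -0.0004
gripper_force: 2.2
```

```bash
python3 -c "
from h import *
st();st(1)"; python3 arc.py .73 1.48 75
```

```text
t 13.03 p [ 0.5744 -0.034   0.0893] yaw 8.25 rad 0.1052 tan -0.0169 grip -0.0004
 Ft -4.67+-0.00 Fr 2.09 T [-0.451  0.736 -0.02 ] [0. 0. 0.] J [  1.77  -50.809 -19.825   0.826  -0.822   0.16 ]
 wing heading if touching -1.4445 knob 0.7123
t 13.07 p [ 0.5746 -0.034   0.0893] yaw 8.3 rad 0.1052 tan -0.0167 grip 0.0002
 Ft -3.54+-0.00 Fr 1.41 T [-0.381  0.564 -0.054] [0. 0. 0.] J [ 1.5600e+00 -5.1173e+01 -1.9534e+01  6.7300e-01 -6.8800e-01  3.5000e-02]
 wing heading if touching -1.4422 knob 0.7145
[ 0.5762 -0.0336] [ 0.6485 -0.005 ]
[[0.0011, 0.0], [0.0011, 0.0], [0.0011, 0.0], [0.0011, 0.0], [0.0011, 0.0001], [0.0011, 0.0001], [0.0011, 0.0001], [0.0011, 0.0001], [0.0011, 0.0001], [0.0011, 0.0001], [0.0011, 0.0001], [0.0011, 0.0001], [0.0011, 0.0001], [0.0011, 0.0001], [0.001, 0.0002], [0.001, 0.0002], [0.001, 0.0002], [0.001, 0.0002], [0.001, 0.0002], [0.001, 0.0002], [0.001, 0.0002], [0.001, 0.0002], [0.001, 0.0002], [0.001, 0.0002], [0.001, 0.0003], [0.001, 0.0003], [0.001, 0.0003], [0.001, 0.0003], [0.001, 0.0003], [0.001, 0.0003], [0.001, 0.0003], [0.001, 0.0003], [0.001, 0.0003], [0.001, 0.0004], [0.001, 0.0004], [0.001, 0.0004], [0.001, 0.0004], [0.001, 0.0004], [0.001, 0.0004], [0.001, 0.0004], [0.001, 0.0004], [0.001, 0.0004], [0.001, 0.0004], [0.001, 0.0004], [0.001, 0.0005], [0.001, 0.0005], [0.0009, 0.0005], [0.0009, 0.0005], [0.0009, 0.0005], [0.0009, 0.0005], [0.0009, 0.0005], [0.0009, 0.0005], [0.0009, 0.0005], [0.0009, 0.0005], [0.0009, 0.0006], [0.0009, 0.0006], [0.0009, 0.0006], [0.0009, 0.0006], [0.0009, 0.0006], [0.0009, 0.0006], [0.0009, 0.0006], [0.0009, 0.0006], [0.0009, 0.0006], [0.0009, 0.0006], [0.0008, 0.0006], [0.0008, 0.0006], [0.0008, 0.0007], [0.0008, 0.0007], [0.0008, 0.0007], [0.0008, 0.0007], [0.0008, 0.0007], [0.0008, 0.0007], [0.0008, 0.0007], [0.0008, 0.0007], [0.0008, 0.0007]]
```

```bash
cat >> h.py <<'E'
def q():
    for i in range(2):
        if i: env.get_image('top')
        s=env.observe();R=np.array(s['tool_rot']);p=s['position'];x=R[:,0];h=np.arctan2(x[1],x[0])
        t=np.array([np.cos(h),np.sin(h)]);r=np.array([t[1],-t[0]]);d=p[:2]-K
        a=np.arctan2(d[1],d[0])+np.arcsin(.015/np.hypot(*d))
        print('t %.2f knob %.4f  Ft %.2f  Tt/.17 %.2f Fr %.2f yaw-wing %.3f rad %.4f tan %.4f'%(s['time_s'],a+np.radians(80.6)+.75,-s['ft_force'][:2]@t,-(s['wrist_torque'][:2]@r)/.17,s['ft_force'][:2]@r,h-a-np.pi/2,d@r,d@t),p.round(4))
E
```

>>> jog_arm([
  [0.0011, 0, 0],
  [0.0011, 0, 0],
  [0.0011, 0, 0],
  [0.0011, 0, 0],
  [0.0011, 0.0001, 0],
], hand=[0, 0, 0, 0, 0], yaw=[0.01, 0.01, 0.01, 0.01, 0.01])

```text
time_s: 13.7
position: [0.5799, -0.0339, 0.0893]
tool_rot: [[0.981, 0.192, -0.0], [0.192, -0.981, -0.0], [-0.0, 0.0, -1.0]]
ft_force: [-2.9, -4.1, -1.1]
grip_width: 0.0001
gripper_force: 2.2
```

```bash
python3 -c "
from h import *
q()"
```

```text
t 13.70 knob 0.7636  Ft 3.64  Tt/.17 4.45 Fr 3.43 yaw-wing 0.016 rad 0.1052 tan -0.0167 [ 0.5799 -0.0339  0.0893]
t 13.75 knob 0.7647  Ft 2.98  Tt/.17 3.84 Fr 3.26 yaw-wing 0.015 rad 0.1052 tan -0.0166 [ 0.58   -0.0339  0.0893]
```

>>> jog_arm([
  [0.0011, 0.0001, 0],
  [0.0011, 0.0001, 0],
  [0.0011, 0.0001, 0],
  [0.0011, 0.0001, 0],
  [0.0011, 0.0001, 0],
], hand=[0, 0, 0, 0, 0], yaw=[0.01, 0.01, 0.01, 0.01, 0.01])

```text
time_s: 14.38
position: [0.5854, -0.0335, 0.0893]
tool_rot: [[0.971, 0.241, 0.0], [0.241, -0.971, -0.0], [-0.0, 0.0, -1.0]]
ft_force: [-3.6, -4.1, -0.6]
grip_width: 0.0001
gripper_force: 2.2
```

```bash
python3 -c "
from h import *
q()"
```

```text
t 14.38 knob 0.8158  Ft 4.54  Tt/.17 4.50 Fr 3.13 yaw-wing 0.013 rad 0.1051 tan -0.0164 [ 0.5854 -0.0335  0.0893]
t 14.43 knob 0.8169  Ft 3.70  Tt/.17 3.82 Fr 2.32 yaw-wing 0.013 rad 0.1051 tan -0.0163 [ 0.5855 -0.0335  0.0893]
```

>>> jog_arm([
  [0.001, 0.0001, 0],
  [0.001, 0.0001, 0],
  [0.0011, 0.0002, 0],
  [0.001, 0.0002, 0],
  [0.001, 0.0002, 0],
], hand=[0, 0, 0, 0, 0], yaw=[0.01, 0.01, 0.01, 0.01, 0.01])

```text
time_s: 15.05
position: [0.5906, -0.0328, 0.0893]
tool_rot: [[0.957, 0.289, 0.0], [0.289, -0.957, -0.001], [0.0, 0.001, -1.0]]
ft_force: [-2.4, -4.7, -1.0]
grip_width: 0.0
gripper_force: 2.2
```

```bash
python3 -c "
from h import *
q()"
```

```text
t 15.05 knob 0.8648  Ft 3.65  Tt/.17 4.51 Fr 3.77 yaw-wing 0.014 rad 0.1051 tan -0.0165 [ 0.5906 -0.0328  0.0893]
t 15.10 knob 0.8657  Ft 4.04  Tt/.17 3.77 Fr 3.89 yaw-wing 0.014 rad 0.1050 tan -0.0164 [ 0.5907 -0.0328  0.0893]
```

>>> jog_arm([
  [0.001, 0.0002, 0],
  [0.001, 0.0002, 0],
  [0.001, 0.0002, 0],
  [0.001, 0.0002, 0],
  [0.001, 0.0002, 0],
], hand=[0, 0, 0, 0, 0], yaw=[0.01, 0.01, 0.01, 0.01, 0.01])

```text
time_s: 15.72
position: [0.5956, -0.0319, 0.0893]
tool_rot: [[0.942, 0.336, 0.0], [0.336, -0.942, -0.001], [0.0, 0.001, -1.0]]
ft_force: [-2.7, -4.6, -1.5]
grip_width: -0.0002
gripper_force: 2.2
```

```bash
python3 -c "
from h import *
q()"
```

```text
t 15.72 knob 0.9133  Ft 4.08  Tt/.17 4.27 Fr 3.40 yaw-wing 0.016 rad 0.1049 tan -0.0166 [ 0.5956 -0.0319  0.0893]
t 15.78 knob 0.9146  Ft 4.11  Tt/.17 3.52 Fr 2.83 yaw-wing 0.015 rad 0.1049 tan -0.0165 [ 0.5957 -0.0318  0.0893]
```

>>> jog_arm([
  [0.001, 0.0002, 0],
  [0.001, 0.0002, 0],
  [0.001, 0.0003, 0],
  [0.001, 0.0003, 0],
  [0.001, 0.0003, 0],
], hand=[0, 0, 0, 0, 0], yaw=[0.01, 0.01, 0.01, 0.01, 0.01])

```text
time_s: 16.4
position: [0.6007, -0.0306, 0.0894]
tool_rot: [[0.924, 0.383, 0.001], [0.383, -0.924, -0.001], [0.0, 0.001, -1.0]]
ft_force: [-3.4, -4.2, -1.0]
grip_width: 0.0001
gripper_force: 2.2
```

```bash
python3 -c "
from h import *
q()"
```

```text
t 16.40 knob 0.9631  Ft 4.72  Tt/.17 4.72 Fr 2.60 yaw-wing 0.016 rad 0.1047 tan -0.0167 [ 0.6007 -0.0306  0.0894]
t 16.45 knob 0.9639  Ft 3.96  Tt/.17 4.02 Fr 3.01 yaw-wing 0.015 rad 0.1047 tan -0.0166 [ 0.6008 -0.0306  0.0894]
```

>>> jog_arm([
  [0.001, 0.0003, 0],
  [0.001, 0.0003, 0],
  [0.001, 0.0003, 0],
  [0.001, 0.0003, 0],
  [0.001, 0.0003, 0],
], hand=[0, 0, 0, 0, 0], yaw=[0.01, 0.01, 0.01, 0.01, 0.01])

```text
time_s: 17.08
position: [0.6058, -0.0292, 0.0894]
tool_rot: [[0.904, 0.429, 0.001], [0.429, -0.904, -0.001], [0.0, 0.001, -1.0]]
ft_force: [-2.6, -5.1, -1.0]
grip_width: -0.0002
gripper_force: 2.2
```

```bash
python3 -c "
from h import *
q()"
```

```text
t 17.07 knob 1.0128  Ft 4.59  Tt/.17 4.38 Fr 3.51 yaw-wing 0.016 rad 0.1046 tan -0.0167 [ 0.6058 -0.0292  0.0894]
t 17.12 knob 1.0137  Ft 3.53  Tt/.17 3.83 Fr 2.15 yaw-wing 0.016 rad 0.1046 tan -0.0166 [ 0.6059 -0.0291  0.0894]
```

>>> jog_arm([
  [0.001, 0.0003, 0],
  [0.001, 0.0003, 0],
  [0.001, 0.0003, 0],
  [0.001, 0.0004, 0],
  [0.001, 0.0004, 0],
], hand=[0, 0, 0, 0, 0], yaw=[0.01, 0.01, 0.01, 0.01, 0.01])

```text
time_s: 17.75
position: [0.6108, -0.0275, 0.0894]
tool_rot: [[0.881, 0.473, 0.001], [0.473, -0.881, -0.001], [0.001, 0.001, -1.0]]
ft_force: [-1.3, -6.5, -0.9]
grip_width: -0.0
gripper_force: 2.2
```

```bash
python3 -c "
from h import *
q()"
```

```text
t 17.75 knob 1.0631  Ft 4.25  Tt/.17 4.19 Fr 5.14 yaw-wing 0.016 rad 0.1046 tan -0.0166 [ 0.6108 -0.0275  0.0894]
t 17.80 knob 1.0641  Ft 4.40  Tt/.17 3.82 Fr 2.24 yaw-wing 0.015 rad 0.1045 tan -0.0166 [ 0.6109 -0.0274  0.0894]
```

>>> jog_arm([
  [0.001, 0.0004, 0],
  [0.001, 0.0004, 0],
  [0.001, 0.0004, 0],
  [0.001, 0.0004, 0],
  [0.001, 0.0004, 0],
], hand=[0, 0, 0, 0, 0], yaw=[0.01, 0.01, 0.01, 0.01, 0.01])

```text
time_s: 18.42
position: [0.6158, -0.0255, 0.0894]
tool_rot: [[0.856, 0.517, 0.001], [0.517, -0.856, -0.001], [0.001, 0.001, -1.0]]
ft_force: [-2.4, -4.7, -1.3]
grip_width: -0.0003
gripper_force: 2.2
```

```bash
python3 -c "
from h import *
q()"
```

```text
t 18.43 knob 1.1144  Ft 4.44  Tt/.17 4.24 Fr 2.80 yaw-wing 0.014 rad 0.1045 tan -0.0165 [ 0.6158 -0.0255  0.0894]
t 18.48 knob 1.1156  Ft 4.32  Tt/.17 3.91 Fr 2.69 yaw-wing 0.014 rad 0.1045 tan -0.0164 [ 0.616  -0.0254  0.0895]
```

>>> jog_arm([
  [0.001, 0.0004, 0],
  [0.001, 0.0004, 0],
  [0.001, 0.0004, 0],
  [0.001, 0.0005, 0],
  [0.001, 0.0005, 0],
], hand=[0, 0, 0, 0, 0], yaw=[0.01, 0.01, 0.01, 0.01, 0.01])

```text
time_s: 19.1
position: [0.6207, -0.0234, 0.0894]
tool_rot: [[0.829, 0.559, 0.001], [0.559, -0.829, -0.001], [-0.0, 0.001, -1.0]]
ft_force: [-3.6, -5.0, -1.4]
grip_width: 0.0002
gripper_force: 3.0
```

```bash
python3 -c "
from h import *
q()"
```

```text
t 19.10 knob 1.1641  Ft 5.82  Tt/.17 5.53 Fr 2.15 yaw-wing 0.015 rad 0.1045 tan -0.0165 [ 0.6207 -0.0234  0.0894]
t 19.15 knob 1.1651  Ft 5.43  Tt/.17 4.86 Fr 2.72 yaw-wing 0.014 rad 0.1044 tan -0.0165 [ 0.6207 -0.0233  0.0894]
```

>>> jog_arm([
  [0.001, 0.0005, 0],
  [0.0009, 0.0005, 0],
  [0.0009, 0.0005, 0],
  [0.0009, 0.0005, 0],
  [0.0009, 0.0005, 0],
], hand=[0, 0, 0, 0, 0], yaw=[0.01, 0.01, 0.01, 0.01, 0.01])

```text
time_s: 19.77
position: [0.6251, -0.0212, 0.0894]
tool_rot: [[0.8, 0.599, 0.0], [0.599, -0.8, -0.001], [-0.001, 0.001, -1.0]]
ft_force: [-3.9, -6.1, 0.2]
grip_width: 0.0
gripper_force: 3.7
```

```bash
python3 -c "
from h import *
q()"
```

```text
t 19.77 knob 1.2112  Ft 6.74  Tt/.17 7.35 Fr 2.56 yaw-wing 0.018 rad 0.1044 tan -0.0168 [ 0.6251 -0.0212  0.0894]
t 19.82 knob 1.2124  Ft 6.41  Tt/.17 6.76 Fr 3.47 yaw-wing 0.017 rad 0.1044 tan -0.0168 [ 0.6252 -0.0211  0.0894]
```

The force rose from a 4.4 N baseline to 5.5 N and then 7.35 N. That puts the pad at about 15 N, and the slope matches the pad's stiffness. I'm backing off straight away from the wing, then up.

>>> jog_arm([
  [-0.003, -0.0023, 0],
  [-0.006, -0.005, 0],
  [-0.012, -0.012, 0],
  [-0.01, -0.02, 0],
  [0, -0.02, 0],
], hand=[0, 0, 0, 0, 0], yaw=[0, 0, 0, 0, 0])

```text
time_s: 20.45
position: [0.5933, -0.0813, 0.0896]
tool_rot: [[0.801, 0.599, -0.0], [0.599, -0.801, -0.0], [-0.0, 0.0, -1.0]]
ft_force: [-0.9, -0.0, 0.6]
grip_width: -0.0002
gripper_force: 0.0
```

>>> jog_arm([
  [0, 0, 0.02],
  [0, 0, 0.05],
  [0, 0, 0.06],
  [0, 0, 0.05],
  [0, 0, 0],
], hand=[0, 0, 0, 0, 0], yaw=[-0.1, -0.1, -0.1, -0.1, -0.1])

```text
time_s: 21.08
position: [0.5951, -0.0813, 0.274]
tool_rot: [[0.99, 0.138, 0.009], [0.138, -0.99, -0.003], [0.008, 0.004, -1.0]]
ft_force: [0.0, 0.0, -0.3]
grip_width: -0.0004
gripper_force: 0.0
```

```bash
python3 -c "
from h import *
s=env.observe();print(s['position'],s['tool_rot'],s['ft_force'])
snap('wrist','w6.png')"
```

```text
[ 0.5951252  -0.08126845  0.27396547] [[ 0.99036879  0.13818852  0.00857881]
 [ 0.13821772 -0.9903976  -0.00290717]
 [ 0.0080947   0.00406492 -0.99995898]] [ 0.01660305  0.02191405 -0.32370252]
```

View pics/w6.png

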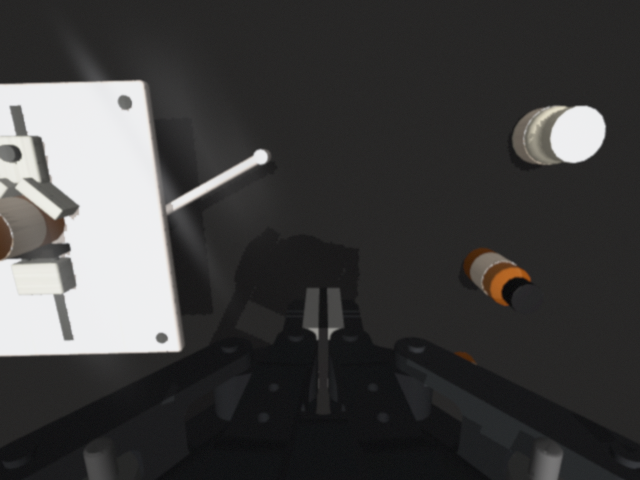

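The bottle at (25,230) is held between the jaw (43,275) and the V (45,195). The wing is turned to (262,157) and the fingers are clear of everything, so I'm handing in.

```bash
python3 -c "
from rig import env
print(env.close_job())"
```

```text
the job is handed in; nothing more can be done
None
```

The bottle stands clamped between the jaw and the V stop at an estimated 15 N (12 N was the aim, 5–20 N allowed), the arm is clear and touched none of the other containers, and the job is handed in; no verdict came back.

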